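# Pack the banded chopstick bundles in rack order

### The job

Move the four banded chopstick bundles from the blocks on the rack into the divided box, one to a cell, standing on the bottom of the cell with the heads up, in the same order as on the rack: the bundle nearest the rack's dark steel crossbar goes in the cell at the end with the wooden lug, and so on along the row. Do not let a bundle fall over, and leave all four released and at rest.

Things in the scene. Friction and masses are not known exactly. Their poses are not given: they have to be found in the camera images.
- round_bundle: bundle of seven round 9 mm chopsticks in a rosette: a cylinder 27 mm across, 130 mm tall, the shortest. Natural-wood heads at the top, red lacquered shafts, natural tips at the bottom, white paper band round the middle. Origin at the centre of its underside, z up along the sticks. It stands loose in its block. About 50 g.
- square_bundle: bundle of nine round 9 mm chopsticks, 3 by 3: 27 by 27 mm in plan, 138 mm tall. Natural-wood heads at the top, red lacquered shafts, natural tips at the bottom, white paper band round the middle. Origin at the centre of its underside, z up along the sticks. It stands loose in its block. About 60 g.
- oblong_bundle: bundle of twelve round 9 mm chopsticks, 3 by 4: 27 mm along its x and 36 mm along its y, 146 mm tall. At the start its y lies across the rack within 0.12 rad. Natural-wood heads at the top, red lacquered shafts, natural tips at the bottom, white paper band round the middle. Origin at the centre of its underside, z up along the sticks. It stands loose in its block. About 80 g.
- four_bundle: bundle of four thick square chopsticks, 2 by 2: 24.5 by 24.5 mm in plan, 155 mm tall, the longest. Natural-wood heads at the top, red lacquered shafts, natural tips at the bottom, white paper band round the middle. Origin at the centre of its underside, z up along the sticks. It stands loose in its block. About 70 g.
- round_block: fixed pale-wood block on the rack; the round_bundle stands in its pocket at the start. 50 by 50 mm, 24 mm tall; pocket 42 by 42 mm, its floor 4 mm above the block's underside. Origin at the centre of its underside, 8 mm above the table. The four blocks look alike and sit in any order along the rack.
- square_block: fixed pale-wood block on the rack; the square_bundle stands in its pocket at the start. 50 by 50 mm, 24 mm tall; pocket 42 by 42 mm, its floor 4 mm above the block's underside. Origin at the centre of its underside, 8 mm above the table. The four blocks look alike and sit in any order along the rack.
- oblong_block: fixed pale-wood block on the rack; the oblong_bundle stands in its pocket at the start. 50 by 50 mm, 24 mm tall; pocket 42 by 42 mm, its floor 4 mm above the block's underside. Origin at the centre of its underside, 8 mm above the table. The four blocks look alike and sit in any order along the rack.
- four_block: fixed pale-wood block on the rack; the four_bundle stands in its pocket at the start. 50 by 50 mm, 24 mm tall; pocket 42 by 42 mm, its floor 4 mm above the block's underside. Origin at the centre of its underside, 8 mm above the table. The four blocks look alike and sit in any order along the rack.
- rack: fixed wooden board, 230 by 60 mm, 8 mm thick, with the four blocks in a row on it: their centres at +82.5, +27.5, -27.5, -82.5 mm along its own x axis from its origin (on the table under the middle of the row). Across its +x end, 124 mm from the origin, lies a dark steel crossbar 100 mm long, 16 mm thick, 30 mm tall, which sticks out on both sides. It may point any way.
- box: fixed open plywood box, 212 by 64 mm, 55 mm tall; three full-height dividers make a row of four cells, each 48 mm along the row, 56 mm across; walls, dividers, floor 4 mm thick. Origin under its centre, on the table. Cell centres at +78, +26, -26, -78 mm along its own x axis. A wooden lug, 30 mm wide, sticks out 22 mm from the +x end wall. It may point any way.

How it is judged:
By the outcome, as a careful person would: the job done as asked, in the order asked, and still so for the second after the job is handed in, with the robot touching nothing.
It also fails if it takes over 122 s, if anything falls off the work surface, if the arm or the gripper's body presses on something with over 40 N, if the wrist force passes 120 N, or if a joint passes its speed limit or range.

### The arm

A 6-joint arm with a two-finger parallel gripper is mounted at the origin on the work surface. World frame = base frame: x ahead of the robot, y to its left, z up, the work surface at z = 0. Lengths are in m, angles in rad, forces in N, time in s.
With the tool pointing down it reaches from about 0.25 to 0.8 m from the base axis. Payload 8.5 kg.
Tool frame: the origin (TCP) lies on the centre line of the jaws, within the pads' length; the fingertips stand 11 mm ahead of it and the grasp point (between the pads) lies 8 mm behind it; z points along the fingers, y is the line along which they close (so a half turn about z gives the same grasp; the last joint's range is limited). The gripper opens to 85 mm and grips with 20 to 120 N. Pads are 22 mm wide; open, the fingers measure 114 mm over their backs; the gripper's body (76 mm by 85 mm) begins 54 mm behind the grasp point. The pads swing forward as they close: fully open they stand 13 mm farther back than shut.
Start: joints at [-1.1, 0.238, -0.013, 1.319, 0, 1.571], TCP at [0.238, -0.468, 0.242] pointing down, gripper open.
Joint ranges: [-2.66, 2.66], [-1.03, 1.9], [-1.14, 1.46], [-1.82, 2.27], [-1.45, 1.34], [-3.14, 3.14]. Speed limits (rad/s): [2.22, 2.22, 2.79, 3.14, 3.14, 3.14].

### API

Orientations are given as a unit quaternion [w, x, y, z].
In Python, from bench import telemetry, eyes, job gives the robot as it stands. The module is installed in compiled form; this text tells all that it offers.
- The arm moves only by the shell command python3 -m pendant 'ROWS' [FORCE]. ROWS is JSON, a list that holds one entry, the list of rows, each a list of 7 numbers: the opening, from 0 (shut) to 1 (fully open), then the shift along the tool's x, y, z in units of 25 mm (1.0 is 25 mm), then the turn, a rotation vector about the tool's x, y, z in units of 8 degrees (1.0 is 8 degrees). A call has 1 to 5 rows; each row shifts and turns the commanded pose from where the row before left it, along the tool's axes as they then stand; what a row does not reach is not made up. A row lasts 1/10 s, in which the tool goes at most 50 mm and 8.59 degrees, less where a joint would pass 70% of its speed; a pose out of reach is approached as far as the arm can. A call is refused whole if a number of a shift passes 1 or a number of a turn 1, either way. A call with a gripper value outside its range is refused whole. The fingers move at their own pace and stop on an object; FORCE is the grip in N (left out, the last holds). Time passes only in rows, so rows that do not move let the fingers close. It gives the time, the measured TCP pose, the force, the opening and the grip force at its end, in the units of the state.
- telemetry.get_obs(): the state, without advancing time (a new reading comes with each control period).
- eyes.snapshot(name): name is "scene" or "top" or "wrist"; returns a dict with "img" (420x560x3 uint8, blue, green, red), "range_z" (420x560 float32, m along the optical axis (not along the pixel's ray), 0 where there is no reading), "mtx" (3x3 intrinsics, pixels), "T" (4x4, takes a point from camera to world coordinates). Camera axes: x right, y up, looking along -z (the intrinsics and any distortion apply to the point x, -y, -z); pixel columns grow to the right and rows downward; lengths in m; the calibration is good to about 2 mm. A picture is of the moment at which its call begins.
- job.sign_off(): hands the job in; it is judged then, once.
The state is a dict: "time": time; "joint_positions": joint angles; "joint_vel": joint speeds; "joint_efforts": joint torques, N m; "tool_pos": TCP position; "orientation": TCP orientation; "wrist_force": force on the tool from outside, world axes, zero at the start; "moment": the same for the moment, N m; "gripper_width": finger opening in m; "grip_force": force on a finger pad.
Only numpy, scipy, OpenCV 4.12 (cv2) and the standard library are available. Lean on these libraries where they do the work, as an engineer would, in place of code of your own. Each camera call takes 0.05 s, during which the arm holds its last target. There are 200 camera calls.

## Working session

There is one attempt and no reset: what is moved stays moved. The work goes in short steps, Python scripts to look and compute and a shell command to move; the robot and the scene stay as the last step left them, time stands still between calls to the robot, and variables do not carry over. Pictures are saved under pics/ and viewed, at most 14 in all, crops included, and the job is handed in when it is done.

```bash
mkdir -p pics; python3 - <<'E'
from bench import telemetry, eyes
import cv2,numpy as np
o=telemetry.get_obs();print(o['time'],o['tool_pos'],o['orientation'],o['gripper_width'])
for n in("top","scene"):
    s=eyes.snapshot(n);cv2.imwrite(f"pics/{n}0.png",s['img']);np.savez(f"{n}0.npz",**s)
    print(n,s['mtx'].tolist(),np.round(s['T'],3).tolist(),[k for k in s], (s['range_z']>0).mean())
E
```

```text
0.0 [ 0.23795645 -0.4675196   0.24167714] [-7.00838678e-04  9.72420090e-01  2.33235181e-01 -1.63889239e-04] 0.08546218520891821
top [[508.6716283294383, 0.0, 273.73868112442204], [0.0, 508.6716283294383, 217.0446202489112], [0.0, 0.0, 1.0]] [[-0.006, 0.987, -0.16, 0.396], [-1.0, -0.01, -0.024, -0.02], [-0.025, 0.16, 0.987, 1.046], [0.0, 0.0, 0.0, 1.0]] ['img', 'range_z', 'mtx', 'T'] 0.9958588435374149
scene [[475.71481489432625, 0.0, 273.60122551082543], [0.0, 475.71481489432625, 207.8554535069481], [0.0, 0.0, 1.0]] [[-0.216, -0.59, 0.778, 1.279], [0.976, -0.127, 0.175, 0.145], [-0.005, 0.798, 0.603, 0.611], [0.0, 0.0, 0.0, 1.0]] ['img', 'range_z', 'mtx', 'T'] 0.9961479591836735
```

View pics/top0.png

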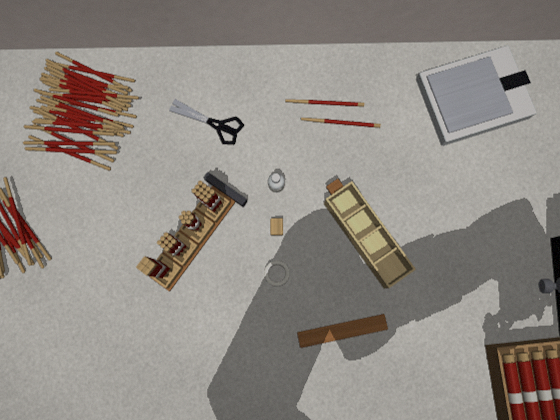

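View pics/scene0.png

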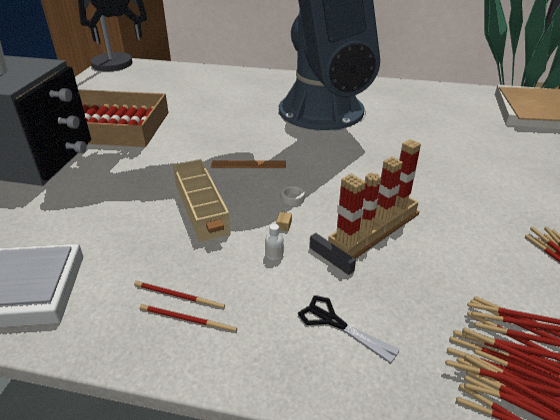

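The top view shows the rack from its crossbar at about (226,189) to the far block at about (157,267). Heads are at about (207,193), (190,221), (173,244) and (157,267). The box runs from the lug at (335,186) to about (400,275). The scene view has the crossbar at (332,252), the lug at (215,226), and the heads at about (350,183), (371,178), (391,163) and (411,146).

```bash
cat > h.py <<'E'
import numpy as np,cv2
def cloud(s):
    K,T,z=s['mtx'],s['T'],s['range_z']
    v,u=np.mgrid[:z.shape[0],:z.shape[1]]
    p=np.stack([(u-K[0,2])/K[0,0]*z,-(v-K[1,2])/K[1,1]*z,-z],-1)
    w=p@T[:3,:3].T+T[:3,3]; w[z==0]=np.nan; return w
def rect(xy):
    c,s,a=cv2.minAreaRect((xy*1000).astype(np.float32)); return np.round(c,1),np.round(s,1),round(a,1)
def clusters(P,gap=.004,nmin=15):
    g=np.round(P[:,:2]/.002).astype(int); o=g.min(0)-2; m=np.zeros(g.max(0)-o+3,np.uint8); m[tuple((g-o).T)]=1
    m=cv2.morphologyEx(m,cv2.MORPH_CLOSE,np.ones((3,3),np.uint8))
    n,l=cv2.connectedComponents(m); L=l[tuple((g-o).T)]
    return [P[L==i] for i in range(1,n) if (L==i).sum()>=nmin]
E
python3 - <<'E'
from h import *
C={n:dict(np.load(f"{n}0.npz")) for n in("top","scene")}
W={n:cloud(C[n]) for n in C}
w=W['top']
for n,(u,v) in dict(bar=(226,189),lug=(335,186),b1=(207,193),b2=(190,221),b3=(173,244),b4=(157,267),boxend=(408,268),tab=(270,150)).items(): print(n,np.round(w[v,u],3))
for n in W:
    P=W[n].reshape(-1,3); P=P[~np.isnan(P).any(1)]
    a=w[244,173]; b=w[189,226]
    R=P[(np.linalg.norm(P[:,:2]-w[221,190,:2],axis=1)<.17)]
    print(n,'table z',np.median(P[(abs(P[:,2])<.01),2]))
    H=R[(R[:,2]>.115)&(R[:,2]<.18)]
    for c in clusters(H):
        t=np.percentile(c[:,2],90); k=c[c[:,2]>t-.004]; print(' head z%.4f'%t,len(k),rect(k[:,:2]),np.round(k[:,:2].mean(0)*1000,1))
    for lo,hi,l in((.025,.035,'z25-35'),(.005,.011,'board')):
        for c in clusters(R[(R[:,2]>lo)&(R[:,2]<hi)]): print(' ',l,len(c),np.median(c[:,2]).round(4),rect(c[:,:2]))
    bc=w[235,367,:2]
    B=P[np.linalg.norm(P[:,:2]-bc,axis=1)<.16]
    for c in clusters(B[(B[:,2]>.05)&(B[:,2]<.06)]): print('  rim',len(c),np.median(c[:,2]).round(4),rect(c[:,:2]))
    for c in clusters(B[(B[:,2]>.015)&(B[:,2]<.05)]): print('  boxlow',len(c),np.median(c[:,2]).round(4),rect(c[:,:2]))
E
```

```text
bar [0.62  0.102 0.03 ]
lug [ 0.62  -0.119  0.044]
b1 [0.585 0.121 0.155]
b2 [0.537 0.154 0.14 ]
b3 [0.495 0.183 0.141]
b4 [0.454 0.211 0.14 ]
boxend [ 0.456 -0.262  0.024]
tab [ 0.711  0.013 -0.003]
top table z -0.0003053879637880952
 head z0.1680 193 (array([455. , 225.6]), array([25. , 24.8]), 51.9) [454.8 225.4]
 head z0.1506 177 (array([498.8, 194.7]), array([27. , 26.1]), 48.9) [498.4 194.6]
 head z0.1429 135 (array([544.1, 162. ]), array([24. , 25.9]), 63.4) [544.2 161.9]
 head z0.1593 214 (array([588.2, 128.9]), array([35.5, 26.6]), 50.6) [588.  129.3]
  z25-35 660 0.0312 (array([521.2, 178.6]), array([ 51.4, 215. ]), 54.2)
  z25-35 379 0.0296 (array([621.3, 105.9]), array([100.5,  16.1]), 54.0)
  board 634 0.0081 (array([521.8, 175.9]), array([ 64. , 229.5]), 55.9)
  board 63 0.0098 (array([454.3, 229.2]), array([36.3, 39.7]), 54.7)
  rim 665 0.0542 (array([ 521.8, -183.1]), array([212.1,  65.2]), 34.0)
  boxlow 1162 0.0393 (array([ 531.1, -176.5]), array([233. ,  65.2]), 33.8)
scene table z 0.0013644267228896112
 head z0.1681 120 (array([457.3, 224.7]), array([25.7, 27.7]),
[... 850 characters left out ...]
(array([629.9, 101.6]), array([102.6,  12.8]), 60.1)
  rim 209 0.0555 (array([ 480.6, -213.4]), array([110.3,  64.5]), 33.3)
  rim 25 0.0556 (array([ 525.3, -146.4]), array([29. ,  4.9]), 33.1)
  rim 286 0.0555 (array([ 559.2, -160.2]), array([132.9,  64.6]), 34.1)
  boxlow 309 0.0351 (array([ 437. , -234.3]), array([26.7, 59.6]), 9.5)
  boxlow 25 0.0298 (array([ 467.9, -260.1]), array([29.5,  0.7]), 34.4)
  boxlow 378 0.0344 (array([ 491.9, -207.6]), array([34.6, 62. ]), 32.5)
  boxlow 451 0.0342 (array([ 534.6, -178.9]), array([69.8, 61.1]), 34.0)
  boxlow 407 0.036 (array([ 580.3, -148.5]), array([36.9, 62.5]), 38.0)
  boxlow 489 0.0413 (array([ 620. , -123.1]), array([34.3, 65.8]), 23.0)
```

Both views agree: the head tops sit at 0.168, 0.151, 0.143 and 0.159 m, matching four, square, round and oblong in their pockets. From the crossbar the order is oblong, round, square, four. The rack row points to −36° and the box to +34°. I'll turn the tool across the rack while rising, then travel.

```bash
python3 -m pendant '[[[1,0,0,-0.2,0,0,-0.975],[1,0,0,-0.2,0,0,-0.975],[1,0,0,-0.2,0,0,-0.975],[1,0,0,-0.2,0,0,-0.975],[1,0,0,-0.2,0,0,-0.975]]]' 30
python3 -m pendant '[[[1,0,0,-0.2,0,0,-0.975],[1,0,0,-0.2,0,0,-0.975],[1,0,0,-0.2,0,0,-0.975],[1,0,0,-0.2,0,0,-0.975],[1,0,0,-0.2,0,0,-0.975]]]'
python3 -m pendant '[[[1,0,0,-0.2,0,0,-0.975],[1,0,0,-0.2,0,0,-0.975],[1,0,0,-0.2,0,0,-0.975],[1,0,0,-0.2,0,0,-0.975],[1,0,0,-0.2,0,0,-0.975]]]'
python3 -m pendant '[[[1,0.1,1,0,0,0,0],[1,0.1,1,0,0,0,0],[1,0.1,1,0,0,0,0],[1,0.1,1,0,0,0,0],[1,0.1,1,0,0,0,0]]]'
python3 -m pendant '[[[1,0.1,1,0,0,0,0],[1,0.1,1,0,0,0,0],[1,0.1,1,0,0,0,0],[1,0.1,1,0,0,0,0],[1,0.1,1,0,0,0,0]]]'
python3 -m pendant '[[[1,0.1,1,0,0,0,0],[1,0.1,1,0,0,0,0],[1,0.1,1,0,0,0,0],[1,0.1,1,0,0,0,0],[1,0.1,1,0,0,0,0]]]'
python3 -m pendant '[[[1,0.1,1,0,0,0,0],[1,0.1,1,0,0,0,0],[1,0.1,1,0,0,0,0],[1,0.1,1,0,0,0,0],[1,0.1,1,0,0,0,0]]]'
cat >> h.py <<'E'
TG=dict(ob=(589.3,128.8,126,54),ro=(544.9,161.7,110,54),sq=(500,194.2,118,54),fo=(456.1,225.1,135,54),
 c1=(587.9,-139.7,300,124),c2=(544.8,-168.8,300,124),c3=(501.6,-197.8,300,124),c4=(458.5,-226.9,300,124))
def go(n,frame_now=True):
    from bench import telemetry
    from scipy.spatial.transform import Rotation as R
    o=telemetry.get_obs(); q=o['orientation']; M=R.from_quat([q[1],q[2],q[3],q[0]]).as_matrix()
    t=TG[n]; d=np.array(t[:3])-o['tool_pos']*1000
    print(n,'t%.1f'%o['time'],'pos',np.round(o['tool_pos']*1000,1),'ydir %.2f'%np.degrees(np.arctan2(M[1,1],M[0,1])),'tilt',np.round(M[:2,2],4),
     'shift units',np.round(M.T@d/25,2),'W %.1f gf %.1f F'%(o['gripper_width']*1000,o['grip_force']),np.round(o['wrist_force'],1))
E
python3 -c "
import h;h.go('ob')"
```

```text
time: 0.6
tool_pos: [0.238, -0.4677, 0.2671]
orientation: [-0.0, 0.837, 0.547, 0.0]
wrist_force: [-0.5, 0.5, -0.7]
gripper_width: 0.0852
grip_force: 0.0
time: 1.1
tool_pos: [0.238, -0.4677, 0.2921]
orientation: [-0.0, 0.607, 0.795, 0.0]
wrist_force: [-0.2, 0.9, -0.3]
gripper_width: 0.0853
grip_force: 0.0
time: 1.6
tool_pos: [0.238, -0.4677, 0.3171]
orientation: [-0.0, 0.307, 0.952, 0.0]
wrist_force: [-0.1, -0.4, 0.1]
gripper_width: 0.0854
grip_force: 0.0
time: 2.1
tool_pos: [0.3018, -0.3584, 0.317]
orientation: [-0.0, 0.309, 0.951, 0.0]
wrist_force: [0.3, 0.4, 0.2]
gripper_width: 0.0855
grip_force: 0.0
time: 2.6
tool_pos: [0.3652, -0.2499, 0.3171]
orientation: [-0.0, 0.309, 0.951, 0.0]
wrist_force: [0.8, 0.3, 0.4]
gripper_width: 0.0855
grip_force: 0.0
time: 3.1
tool_pos: [0.4286, -0.1415, 0.3171]
orientation: [-0.0, 0.309, 0.951, 0.0]
wrist_force: [0.6, -0.9, -0.1]
gripper_width: 0.0855
grip_force: 0.0
time: 3.6
tool_pos: [0.492, -0.0331, 0.317]
orientation: [-0.0, 0.309, 0.951, -0.0]
wrist_force: [0.0, -0.3, -0.5]
gripper_width: 0.0854
grip_force: 0.0
ob t3.6 pos [492.  -33.1 317. ] ydir 53.98 tilt [-0.0007  0.0001] shift units [0.66 7.53 7.64] W 85.4 gf 0.0 F [ 0.  -0.3 -0.5]
```

```bash
python3 -m pendant '[[[1,0.08,0.94,0,0,0,0],[1,0.08,0.94,0,0,0,0],[1,0.08,0.94,0,0,0,0],[1,0.08,0.94,0,0,0,0]]]' >/dev/null
python3 -m pendant '[[[1,0.08,0.94,0,0,0,0],[1,0.08,0.94,0,0,0,0],[1,0.08,0.94,0,0,0,0],[1,0.1,0.95,0,0,0,0],[1,0,0,0,0,0,0]]]'
python3 - <<'E'
import h;h.go('ob')
from h import *
from bench import eyes
s=eyes.snapshot('wrist');cv2.imwrite('pics/wrist1.png',s['img']);P=cloud(s).reshape(-1,3);P=P[~np.isnan(P).any(1)]
H=P[(P[:,2]>.125)&(P[:,2]<.18)&(P[:,1]>.09)]
for c in clusters(H):
    t=np.percentile(c[:,2],90); k=c[c[:,2]>t-.004]; print(' head z%.4f'%t,len(k),rect(k[:,:2]))
E
```

```text
time: 4.5
tool_pos: [0.59, 0.13, 0.316]
orientation: [-0.001, 0.308, 0.951, -0.0]
wrist_force: [-0.4, -0.2, -0.0]
gripper_width: 0.0853
grip_force: 0.0
ob t4.5 pos [590. 130. 316.] ydir 54.09 tilt [-0.0014  0.0002] shift units [-0.01 -0.05  7.6 ] W 85.3 gf 0.0 F [-0.4 -0.2 -0. ]
 head z0.1514 1075 (array([501.1, 194.9]), array([26.7, 27. ]), 48.9)
 head z0.1433 644 (array([546.3, 162. ]), array([23.5, 26.5]), 58.9)
 head z0.1592 1090 (array([590.4, 129.5]), array([35.4, 26.7]), 51.5)
```

View pics/wrist1.png

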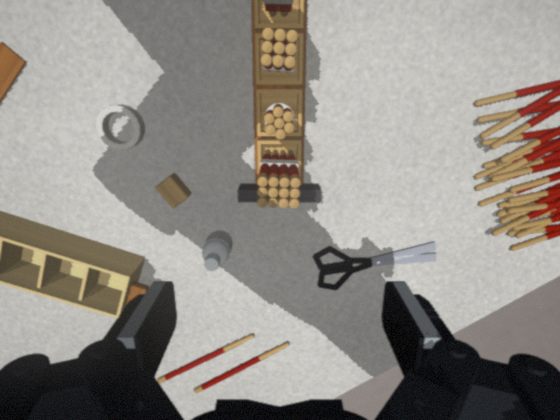

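The wrist view shows the oblong's heads at about (279,190), round at (279,120) and square at (279,48). All lie on the jaw centre line and agree with the earlier positions to 1 mm. I'll descend and grip.

```bash
python3 -m pendant '[[[1,0,0,0.95,0,0,0],[1,0,0,0.95,0,0,0],[1,0,0,0.95,0,0,0],[1,0,0,0.95,0,0,0]]]' 30 >/dev/null
python3 -m pendant '[[[1,0,0,0.95,0,0,0],[1,0,0,0.95,0,0,0],[1,0,0,0.95,0,0,0],[1,0,0,0.95,0,0,0]]]'
python3 -m pendant '[[[0,0,0,0,0,0,0],[0,0,0,0,0,0,0],[0,0,0,0,0,0,0],[0,0,0,0,0,0,0],[0,0,0,0,0,0,0]]]' 30 >/dev/null
python3 -m pendant '[[[0,0,0,0,0,0,0],[0,0,0,0,0,0,0],[0,0,0,0,0,0,0],[0,0,0,0,0,0,0],[0,0,0,0,0,0,0]]]' 30
python3 -c "
import h;h.go('ob')"
```

```text
time: 5.35
tool_pos: [0.5885, 0.1268, 0.1266]
orientation: [-0.0, 0.31, 0.951, -0.0]
wrist_force: [-1.0, 0.4, -0.0]
gripper_width: 0.0857
grip_force: 0.0
time: 6.35
tool_pos: [0.5901, 0.128, 0.1289]
orientation: [0.001, 0.309, 0.951, 0.001]
wrist_force: [0.1, -0.6, 6.3]
gripper_width: 0.036
grip_force: 31.4
ob t6.3 pos [590.1 128.  128.9] ydir 53.98 tilt [0.0028 0.0004] shift units [0.04 0.01 0.12] W 36.0 gf 31.4 F [ 0.1 -0.6  6.3]
```

```bash
python3 -m pendant '[[[0,0,0,-0.5,0,0,0],[0,0,0,-0.95,0,0,0],[0,0,0,-0.95,0,0,0],[0,0,0,-0.95,0,0,0]]]'
python3 -m pendant '[[[0,0,0,-0.95,0,0,0],[0,0,0,-0.95,0,0,0],[0,0,0,-0.95,0,0,0],[0,0,0,-0.95,0,0,0],[0,0,0,-0.4,0,0,0]]]'
python3 -m pendant '[[[0,-0.69,-0.96,0,0,0,0],[0,-0.69,-0.96,0,0,0,0],[0,-0.69,-0.96,0,0,0,0],[0,-0.69,-0.96,0,0,0,0]]]' >/dev/null
python3 -m pendant '[[[0,-0.69,-0.96,0,0,0,0],[0,-0.69,-0.96,0,0,0,0],[0,-0.69,-0.96,0,0,0,0],[0,-0.69,-0.96,0,0,0,0],[0,-0.69,-0.96,0,0,0,0]]]' >/dev/null
python3 -m pendant '[[[0,0,0,0,0,0,-0.97],[0,0,0,0,0,0,-0.97],[0,0,0,0,0,0,-0.97],[0,0,0,0,0,0,-0.97]]]' >/dev/null
python3 -m pendant '[[[0,0,0,0,0,0,-0.97],[0,0,0,0,0,0,-0.97],[0,0,0,0,0,0,-0.97],[0,0,0,0,0,0,-0.97],[0,0,0,0,0,0,-0.97]]]'
python3 -m pendant '[[[0,0,0,0,0,0,0],[0,0,0,0,0,0,0]]]' >/dev/null
python3 - <<'E'
import h;h.go('c1')
from h import *
from bench import eyes
s=eyes.snapshot('wrist');cv2.imwrite('pics/wrist2.png',s['img']);P=cloud(s).reshape(-1,3);P=P[~np.isnan(P).any(1)]
B=P[(abs(P[:,0]-.53)<.14)&(abs(P[:,1]+.18)<.12)&(P[:,2]>.049)&(P[:,2]<.06)]
for c in clusters(B): print(' rim',len(c),np.median(c[:,2]),rect(c[:,:2]))
E
```

```text
time: 6.75
tool_pos: [0.5889, 0.1279, 0.2129]
orientation: [0.0, 0.309, 0.951, 0.0]
wrist_force: [0.1, 1.3, -0.5]
gripper_width: 0.0359
grip_force: 30.7
time: 7.25
tool_pos: [0.5894, 0.128, 0.3192]
orientation: [0.001, 0.309, 0.951, 0.001]
wrist_force: [-0.0, 0.3, -1.5]
gripper_width: 0.0359
grip_force: 30.8
time: 9.05
tool_pos: [0.5874, -0.1381, 0.3158]
orientation: [-0.0, -0.293, 0.956, 0.0]
wrist_force: [0.9, -0.5, -0.6]
gripper_width: 0.0358
grip_force: 30.9
c1 t9.2 pos [ 587.5 -138.1  315.9] ydir 123.59 tilt [-0.0004  0.0002] shift units [ 0.02 -0.06  0.64] W 35.8 gf 30.8 F [-0.3  0.2 -0.9]
 rim 1902 0.055351394332630005 (array([ 534.2, -177. ]), array([189.2,  64.2]), 33.8)
```

View pics/wrist2.png

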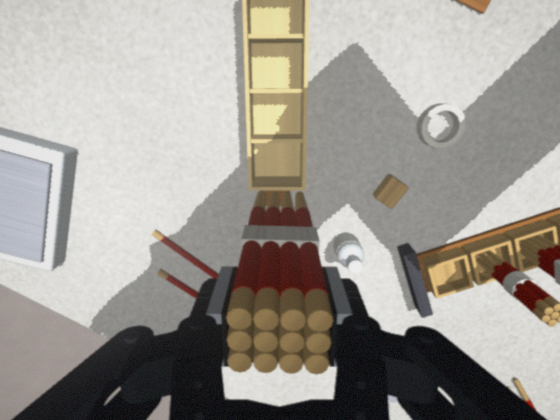

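The wrist view shows the oblong hanging upright in the jaws, tips at about (280,200), above cell 1. That is the lug-end cell, at image rows 139–187. The camera puts the box centre at about (524,−183). I'll lower it.

```bash
python3 -m pendant '[[[0,0.05,-0.05,0.94,0,0,0],[0,0,0,0.94,0,0,0],[0,0,0,0.94,0,0,0],[0,0,0,0.94,0,0,0]]]' 
python3 -m pendant '[[[0,0,0,0.94,0,0,0],[0,0,0,0.94,0,0,0],[0,0,0,0.94,0,0,0],[0,0,0,0.94,0,0,0],[0,0,0,0,0,0,0]]]' 
python3 -m pendant '[[[0,0,0,0.06,0,0,0],[0,0,0,0.06,0,0,0],[0,0,0,0.06,0,0,0],[0,0,0,0.04,0,0,0],[0,0,0,0,0,0,0]]]' 
python3 -c "
import h;h.go('c1')"
```

```text
time: 9.7
tool_pos: [0.5872, -0.1398, 0.2212]
orientation: [0.0, -0.289, 0.957, 0.0]
wrist_force: [0.9, -0.3, -0.5]
gripper_width: 0.0359
grip_force: 30.9
time: 10.2
tool_pos: [0.5853, -0.1393, 0.1251]
orientation: [-0.002, -0.29, 0.957, 0.001]
wrist_force: [-1.9, -0.3, -1.3]
gripper_width: 0.0357
grip_force: 30.7
time: 10.7
tool_pos: [0.5875, -0.1399, 0.1229]
orientation: [0.0, -0.291, 0.957, -0.0]
wrist_force: [0.1, 0.1, -0.6]
gripper_width: 0.0361
grip_force: 30.7
c1 t10.7 pos [ 587.5 -139.9  122.9] ydir 123.81 tilt [ 0.0006 -0.    ] shift units [-0.02 -0.01 -7.08] W 36.1 gf 30.7 F [ 0.1  0.1 -0.6]
```

```bash
for i in 1; do python3 -m pendant '[[[0,0,0,0.04,0,0,0],[0,0,0,0,0,0,0]]]' | grep -E 'tool|wrist'
python3 -m pendant '[[[0,0,0,0.04,0,0,0],[0,0,0,0,0,0,0]]]'| grep -E 'tool|wrist'
python3 -m pendant '[[[0,0,0,0.04,0,0,0],[0,0,0,0,0,0,0],[0,0,0,0,0,0,0]]]'| grep -E 'tool|wrist'; done
```

```text
tool_pos: [0.5873, -0.1398, 0.1215]
wrist_force: [0.3, -0.3, -1.0]
tool_pos: [0.5874, -0.1398, 0.1209]
wrist_force: [-1.0, 1.3, 3.7]
tool_pos: [0.5875, -0.1397, 0.1209]
wrist_force: [-3.2, 2.0, 12.8]
```

```bash
python3 -m pendant '[[[0,0,0,-0.04,0,0,0],[0.5,0,0,0,0,0,0],[0.8,0,0,0,0,0,0],[1,0,0,0,0,0,0],[1,0,0,0,0,0,0]]]'
python3 -m pendant '[[[1,0,0,0,0,0,0],[1,0,0,-0.4,0,0,0],[1,0,0,-0.9,0,0,0],[1,0,0,-1,0,0,0],[1,0,0,-1,0,0,0]]]' >/dev/null
python3 -m pendant '[[[1,0,0,-1,0,0,0],[1,0,0,-1,0,0,0],[1,0,0,-1,0,0,0],[1,0,0,-1,0,0,0],[1,0,0,-0.5,0,0,0]]]' 
python3 - <<'E'
import h;h.go('c1');h.go('ro')
from h import *
from bench import eyes
for n in('wrist','top'):
    s=eyes.snapshot(n);cv2.imwrite(f'pics/{n}3.png',s['img']);P=cloud(s).reshape(-1,3);P=P[~np.isnan(P).any(1)]
    B=P[(abs(P[:,0]-.53)<.14)&(abs(P[:,1]+.18)<.12)&(P[:,2]>.1)&(P[:,2]<.18)]
    for c in clusters(B): t=np.percentile(c[:,2],90);k=c[c[:,2]>t-.004];print(n,len(c),t,rect(k[:,:2]))
E
```

```text
time: 11.9
tool_pos: [0.5872, -0.1398, 0.1203]
orientation: [-0.0, -0.291, 0.957, 0.0]
wrist_force: [0.7, -0.7, 0.0]
gripper_width: 0.0837
grip_force: 0.0
time: 12.9
tool_pos: [0.5876, -0.14, 0.3188]
orientation: [0.001, -0.291, 0.957, -0.001]
wrist_force: [-0.9, -0.4, -0.2]
gripper_width: 0.0853
grip_force: 0.0
c1 t12.9 pos [ 587.6 -140.   318.8] ydir 123.81 tilt [ 0.0032 -0.0007] shift units [-0.01  0.    0.75] W 85.3 gf 0.0 F [-0.9 -0.4 -0.2]
ro t12.9 pos [ 587.6 -140.   318.8] ydir 123.81 tilt [ 0.0032 -0.0007] shift units [-5.28 11.    8.34] W 85.3 gf 0.0 F [-0.9 -0.4 -0.2]
wrist 1586 0.15106578093194392 (array([ 586.7, -139.7]), array([26.6, 35. ]), 31.8)Traceback (most recent call last):
  File "<stdin>", line 7, in <module>
  File "h.py", line 10, in clusters
    g=np.round(P[:,:2]/.002).astype(int); o=g.min(0)-2; m=np.zeros(g.max(0)-o+3,np.uint8); m[tuple((g-o).T)]=1
                                            ~~~~~^^^
    return umr_minimum(a, axis, None, out, keepdims, initial, where)
ValueError: zero-size array to reduction operation minimum which has no identity
```

The oblong stands in cell 1 with its top at 0.151. Next is the round bundle.

```bash
python3 -m pendant '[[[1,0,0,0,0,0,0.97],[1,0,0,0,0,0,0.97],[1,0,0,0,0,0,0.97],[1,0,0,0,0,0,0.97]]]' >/dev/null
python3 -m pendant '[[[1,0,0,0,0,0,0.97],[1,0,0,0,0,0,0.97],[1,0,0,0,0,0,0.97],[1,0,0,0,0,0,0.97],[1,0,0,0,0,0,0.97]]]' >/dev/null
python3 -m pendant '[[[1,0.94,0.97,0,0,0,0],[1,0.94,0.97,0,0,0,0],[1,0.94,0.97,0,0,0,0],[1,0.94,0.97,0,0,0,0]]]' >/dev/null
python3 -m pendant '[[[1,0.94,0.97,0,0,0,0],[1,0.94,0.97,0,0,0,0],[1,0.94,0.97,0,0,0,0],[1,0.94,0.97,0,0,0,0],[1,0.94,0.97,0,0,0,0]]]' >/dev/null
python3 -m pendant '[[[1,0,0,0,0,0,0],[1,0,0,0,0,0,0]]]' >/dev/null
sed -i 's/ro=(544.9,161.7/ro=(545.8,162/; s/sq=(500,194.2/sq=(500.7,194.7/; s/fo=(456.1,225.1/fo=(456.8,225.6/; s/c2=(544.8/c2=(545.6/; s/c3=(501.6/c3=(502.4/; s/c4=(458.5/c4=(459.3/' h.py
python3 -c "
import h;h.go('ro')"
```

```text
ro t15.0 pos [544.2 161.6 314.9] ydir 54.08 tilt [-0.001  -0.0005] shift units [-0.05  0.06  8.2 ] W 85.3 gf 0.0 F [ 0.3 -0.3 -0.4]
```

```bash
python3 -m pendant '[[[1,-0.04,0.04,0.91,0,0,0],[1,0,0,0.91,0,0,0],[1,0,0,0.91,0,0,0],[1,0,0,0.91,0,0,0]]]' 30 >/dev/null
python3 -m pendant '[[[1,0,0,0.91,0,0,0],[1,0,0,0.91,0,0,0],[1,0,0,0.91,0,0,0],[1,0,0,0.91,0,0,0],[1,0,0,0.91,0,0,0]]]' | grep -E 'tool|wrist'
python3 -m pendant '[[[0,0,0,0,0,0,0],[0,0,0,0,0,0,0],[0,0,0,0,0,0,0],[0,0,0,0,0,0,0],[0,0,0,0,0,0,0]]]' 30 >/dev/null
python3 -m pendant '[[[0,0,0,0,0,0,0],[0,0,0,0,0,0,0],[0,0,0,0,0,0,0],[0,0,0,0,0,0,0],[0,0,0,0,0,0,0]]]' 30
python3 -c "
import h;h.go('ro')"
```

```text
tool_pos: [0.546, 0.1598, 0.1098]
wrist_force: [-0.0, 0.2, -1.0]
time: 16.9
tool_pos: [0.5467, 0.1613, 0.1121]
orientation: [0.001, 0.309, 0.951, 0.0]
wrist_force: [-0.4, -1.0, 6.6]
gripper_width: 0.0262
grip_force: 29.3
ro t16.9 pos [546.7 161.3 112.1] ydir 53.98 tilt [0.0022 0.0002] shift units [0.04 0.   0.09] W 26.2 gf 29.3 F [-0.4 -1.   6.6]
```

```bash
python3 -m pendant '[[[0,0,0,-0.5,0,0,0],[0,0,0,-0.95,0,0,0],[0,0,0,-0.95,0,0,0],[0,0,0,-0.95,0,0,0]]]' | grep -E 'tool|wrist'
python3 -m pendant '[[[0,0,0,-0.95,0,0,0],[0,0,0,-0.95,0,0,0],[0,0,0,-0.95,0,0,0],[0,0,0,-0.95,0,0,0],[0,0,0,-0.95,0,0,0]]]' | grep -E 'width|wrist'
python3 -m pendant '[[[0,-0.7,-0.97,0,0,0,0],[0,-0.7,-0.97,0,0,0,0],[0,-0.7,-0.97,0,0,0,0],[0,-0.7,-0.97,0,0,0,0]]]' >/dev/null
python3 -m pendant '[[[0,-0.7,-0.97,0,0,0,0],[0,-0.7,-0.97,0,0,0,0],[0,-0.7,-0.97,0,0,0,0],[0,-0.7,-0.97,0,0,0,0]]]' >/dev/null
python3 -m pendant '[[[0,-0.7,-0.97,0,0,0,0],[0,-0.7,-0.97,0,0,0,0],[0,-0.7,-0.97,0,0,0,0]]]' >/dev/null
python3 -m pendant '[[[0,0,0,0,0,0,-0.97],[0,0,0,0,0,0,-0.97],[0,0,0,0,0,0,-0.97],[0,0,0,0,0,0,-0.97]]]' >/dev/null
python3 -m pendant '[[[0,0,0,0,0,0,-0.97],[0,0,0,0,0,0,-0.97],[0,0,0,0,0,0,-0.97],[0,0,0,0,0,0,-0.97],[0,0,0,0,0,0,-0.97]]]' >/dev/null
python3 -m pendant '[[[0,0,0,0,0,0,0],[0,0,0,0,0,0,0]]]' >/dev/null
python3 - <<'E'
import h;h.go('c2')
from h import *
from bench import eyes
s=eyes.snapshot('wrist');cv2.imwrite('pics/wrist4.png',s['img'])
E
```

```text
tool_pos: [0.5459, 0.1614, 0.1965]
wrist_force: [0.7, 0.0, -0.2]
wrist_force: [-0.2, -0.5, -0.2]
gripper_width: 0.0261
c2 t20.0 pos [ 544.7 -167.6  313.9] ydir 123.59 tilt [ 0.0005 -0.    ] shift units [-0.   -0.06  0.56] W 26.1 gf 29.8 F [-0.2 -0.5 -0.5]
```

View pics/wrist4.png

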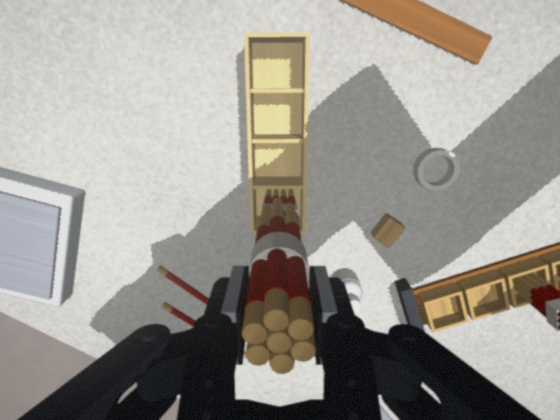

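The wrist view shows the round bundle hanging upright, its tips at about (278,195), with the box's dividers at rows 90, 139 and 187. The empty cell 2 is at rows 139–187. I'll lower it.

```bash
python3 -m pendant '[[[0,0,-0.05,0.9,0,0,0],[0,0,0,0.9,0,0,0],[0,0,0,0.9,0,0,0],[0,0,0,0.9,0,0,0]]]' | grep -E 'tool|wrist' 
python3 -m pendant '[[[0,0,0,0.9,0,0,0],[0,0,0,0.9,0,0,0],[0,0,0,0.9,0,0,0],[0,0,0,0.9,0,0,0],[0,0,0,0.9,0,0,0]]]'  | grep -E 'tool|wrist'
python3 -m pendant '[[[0,0,0,0.05,0,0,0],[0,0,0,0.05,0,0,0],[0,0,0,0.05,0,0,0],[0,0,0,0,0,0,0],[0,0,0,0,0,0,0]]]'  | grep -E 'tool|wrist'
python3 -m pendant '[[[0,0,0,0.04,0,0,0],[0,0,0,0.04,0,0,0],[0,0,0,0,0,0,0],[0,0,0,0,0,0,0]]]' | grep -E 'tool|wrist'
python3 -m pendant '[[[0,0,0,0.04,0,0,0],[0,0,0,0,0,0,0]]]'| grep -E 'tool|wrist'
```

```text
tool_pos: [0.5454, -0.1687, 0.2227]
wrist_force: [0.2, 0.2, -0.2]
tool_pos: [0.5455, -0.1687, 0.1102]
wrist_force: [-0.1, -0.0, -0.2]
tool_pos: [0.546, -0.1689, 0.1079]
wrist_force: [0.6, -0.3, 0.1]
tool_pos: [0.5455, -0.1687, 0.105]
wrist_force: [-0.6, -0.3, -1.1]
tool_pos: [0.5456, -0.1688, 0.1042]
wrist_force: [0.5, 0.7, 2.3]
```

```bash
python3 -m pendant '[[[0,0,0,0,0,0,0],[0.5,0,0,0,0,0,0],[0.8,0,0,0,0,0,0],[1,0,0,0,0,0,0],[1,0,0,0,0,0,0]]]' >/dev/null
python3 -m pendant '[[[1,0,0,0,0,0,0],[1,0,0,-0.4,0,0,0],[1,0,0,-0.9,0,0,0],[1,0,0,-1,0,0,0],[1,0,0,-1,0,0,0]]]' >/dev/null
python3 -m pendant '[[[1,0,0,-1,0,0,0],[1,0,0,-1,0,0,0],[1,0,0,-1,0,0,0],[1,0,0,-1,0,0,0],[1,0,0,-1,0,0,0]]]' 
python3 - <<'E'
import h
from h import *
from bench import eyes
s=eyes.snapshot('wrist');P=cloud(s).reshape(-1,3);P=P[~np.isnan(P).any(1)]
B=P[(abs(P[:,0]-.53)<.14)&(abs(P[:,1]+.18)<.12)&(P[:,2]>.1)&(P[:,2]<.18)]
for c in clusters(B): t=np.percentile(c[:,2],90);k=c[c[:,2]>t-.004];print(len(c),t,rect(k[:,:2]))
E
python3 -m pendant '[[[1,0,0,0,0,0,0.97],[1,0,0,0,0,0,0.97],[1,0,0,0,0,0,0.97],[1,0,0,0,0,0,0.97]]]' >/dev/null
python3 -m pendant '[[[1,0,0,0,0,0,0.97],[1,0,0,0,0,0,0.97],[1,0,0,0,0,0,0.97],[1,0,0,0,0,0,0.97],[1,0,0,0,0,0,0.97]]]' >/dev/null
python3 -m pendant '[[[1,0.91,0.97,0,0,0,0],[1,0.91,0.97,0,0,0,0],[1,0.91,0.97,0,0,0,0],[1,0.91,0.97,0,0,0,0]]]' >/dev/null
python3 -m pendant '[[[1,0.91,0.97,0,0,0,0],[1,0.91,0.97,0,0,0,0],[1,0.91,0.97,0,0,0,0],[1,0.91,0.97,0,0,0,0]]]' >/dev/null
python3 -m pendant '[[[1,0.91,0.97,0,0,0,0],[1,0.91,0.97,0,0,0,0],[1,0.91,0.97,0,0,0,0],[1,0,0,0,0,0,0],[1,0,0,0,0,0,0]]]' >/dev/null
python3 -c "
import h;h.go('sq')"
```

```text
time: 23.55
tool_pos: [0.5452, -0.1686, 0.3135]
orientation: [0.0, -0.291, 0.957, -0.0]
wrist_force: [0.1, -0.0, 0.2]
gripper_width: 0.0857
grip_force: 0.0
776 0.13520864763427184 (array([ 545.5, -169.5]), array([24.2, 26.2]), 69.3)
1709 0.1510193732336926 (array([ 586.6, -139.9]), array([26.6, 35.8]), 33.5)
sq t25.8 pos [499.7 194.8 311.9] ydir 54.08 tilt [ 0.0002 -0.    ] shift units [-0.03  0.02  7.76] W 85.8 gf 0.0 F [-0.3 -0.5 -0.8]
```

```bash
python3 -m pendant '[[[1,-0.03,0.02,0.97,0,0,0],[1,0,0,0.97,0,0,0],[1,0,0,0.97,0,0,0],[1,0,0,0.97,0,0,0]]]' 30 >/dev/null
python3 -m pendant '[[[1,0,0,0.97,0,0,0],[1,0,0,0.97,0,0,0],[1,0,0,0.97,0,0,0],[1,0,0,0.97,0,0,0]]]' | grep -E 'tool|wrist'
python3 -m pendant '[[[0,0,0,0,0,0,0],[0,0,0,0,0,0,0],[0,0,0,0,0,0,0],[0,0,0,0,0,0,0],[0,0,0,0,0,0,0]]]' 30 >/dev/null
python3 -m pendant '[[[0,0,0,0,0,0,0],[0,0,0,0,0,0,0],[0,0,0,0,0,0,0],[0,0,0,0,0,0,0],[0,0,0,0,0,0,0]]]' 30
python3 -c "
import h;h.go('sq')"
```

```text
tool_pos: [0.5012, 0.1929, 0.1171]
wrist_force: [-0.0, -0.0, -0.1]
time: 27.6
tool_pos: [0.5017, 0.1944, 0.119]
orientation: [0.001, 0.309, 0.951, 0.001]
wrist_force: [0.0, -0.3, 6.3]
gripper_width: 0.0266
grip_force: 33.0
sq t27.6 pos [501.7 194.4 119. ] ydir 53.98 tilt [0.0024 0.0007] shift units [ 0.04 -0.02  0.04] W 26.6 gf 33.0 F [ 0.  -0.3  6.3]
```

```bash
python3 -m pendant '[[[0,0,0,-0.5,0,0,0],[0,0,0,-0.95,0,0,0],[0,0,0,-0.95,0,0,0],[0,0,0,-0.95,0,0,0]]]' | grep -E 'tool|wrist'
python3 -m pendant '[[[0,0,0,-0.95,0,0,0],[0,0,0,-0.95,0,0,0],[0,0,0,-0.95,0,0,0],[0,0,0,-0.95,0,0,0],[0,0,0,-0.6,0,0,0]]]' | grep -E 'width|wrist'
python3 -m pendant '[[[0,-0.71,-0.97,0,0,0,0],[0,-0.71,-0.97,0,0,0,0],[0,-0.71,-0.97,0,0,0,0],[0,-0.71,-0.97,0,0,0,0],[0,-0.71,-0.97,0,0,0,0]]]' >/dev/null
python3 -m pendant '[[[0,-0.71,-0.97,0,0,0,0],[0,-0.71,-0.97,0,0,0,0],[0,-0.71,-0.97,0,0,0,0],[0,-0.71,-0.97,0,0,0,0]]]' >/dev/null
python3 -m pendant '[[[0,-0.71,-0.97,0,0,0,0],[0,-0.71,-0.97,0,0,0,0],[0,-0.71,-0.97,0,0,0,0],[0,-0.71,-0.97,0,0,0,0]]]' >/dev/null
python3 -m pendant '[[[0,0,0,0,0,0,-0.97],[0,0,0,0,0,0,-0.97],[0,0,0,0,0,0,-0.97],[0,0,0,0,0,0,-0.97]]]' >/dev/null
python3 -m pendant '[[[0,0,0,0,0,0,-0.97],[0,0,0,0,0,0,-0.97],[0,0,0,0,0,0,-0.97],[0,0,0,0,0,0,-0.97],[0,0,0,0,0,0,-0.97]]]' >/dev/null
python3 -m pendant '[[[0,0,0,0,0,0,0],[0,0,0,0,0,0,0]]]' >/dev/null
python3 -c "
import h;h.go('c3')"
```

```text
tool_pos: [0.5008, 0.1942, 0.2026]
wrist_force: [0.2, 0.8, -0.8]
wrist_force: [0.0, -0.5, -1.9]
gripper_width: 0.0265
c3 t30.9 pos [ 502.1 -196.5  311.5] ydir 123.59 tilt [ 0.0002 -0.    ] shift units [ 0.02 -0.05  0.46] W 26.4 gf 32.0 F [ 0.4  0.7 -0.7]
```

```bash
python3 -m pendant '[[[0,0,-0.05,0.86,0,0,0],[0,0,0,0.86,0,0,0],[0,0,0,0.86,0,0,0],[0,0,0,0.86,0,0,0]]]' | grep -E 'tool|wrist' 
python3 -m pendant '[[[0,0,0,0.86,0,0,0],[0,0,0,0.86,0,0,0],[0,0,0,0.86,0,0,0],[0,0,0,0.86,0,0,0],[0,0,0,0.86,0,0,0]]]'  | grep -E 'tool|wrist'
python3 -m pendant '[[[0,0,0,0.05,0,0,0],[0,0,0,0.05,0,0,0],[0,0,0,0.05,0,0,0],[0,0,0,0,0,0,0],[0,0,0,0,0,0,0]]]'  | grep -E 'tool|wrist'
python3 -m pendant '[[[0,0,0,0.04,0,0,0],[0,0,0,0.04,0,0,0],[0,0,0,0,0,0,0],[0,0,0,0,0,0,0]]]' | grep -E 'tool|wrist'
python3 -m pendant '[[[0,0,0,0.04,0,0,0],[0,0,0,0,0,0,0]]]'| grep -E 'tool|wrist'
```

```text
tool_pos: [0.5028, -0.1975, 0.2246]
wrist_force: [-0.1, 0.0, -0.2]
tool_pos: [0.5028, -0.1975, 0.1171]
wrist_force: [0.3, 0.5, -0.7]
tool_pos: [0.5032, -0.1977, 0.1148]
wrist_force: [1.1, -0.1, -0.2]
tool_pos: [0.5028, -0.1975, 0.112]
wrist_force: [0.1, 0.8, -0.5]
tool_pos: [0.5028, -0.1976, 0.111]
wrist_force: [-0.3, 0.6, 0.0]
```

```bash
python3 -m pendant '[[[0,0,0,0.03,0,0,0],[0,0,0,0,0,0,0]]]'| grep -E 'tool|wrist'
python3 -m pendant '[[[0,0,0,0,0,0,0],[0.5,0,0,0,0,0,0],[0.8,0,0,0,0,0,0],[1,0,0,0,0,0,0],[1,0,0,0,0,0,0]]]' >/dev/null
python3 -m pendant '[[[1,0,0,0,0,0,0],[1,0,0,-0.4,0,0,0],[1,0,0,-0.9,0,0,0],[1,0,0,-1,0,0,0],[1,0,0,-1,0,0,0]]]' >/dev/null
python3 -m pendant '[[[1,0,0,-1,0,0,0],[1,0,0,-1,0,0,0],[1,0,0,-1,0,0,0],[1,0,0,-1,0,0,0],[1,0,0,-1,0,0,0]]]' 
python3 - <<'E'
import h
from h import *
from bench import eyes
s=eyes.snapshot('wrist');P=cloud(s).reshape(-1,3);P=P[~np.isnan(P).any(1)]
B=P[(abs(P[:,0]-.53)<.14)&(abs(P[:,1]+.18)<.12)&(P[:,2]>.1)&(P[:,2]<.18)]
for c in clusters(B): t=np.percentile(c[:,2],90);k=c[c[:,2]>t-.004];print(len(c),t,rect(k[:,:2]))
E
python3 -m pendant '[[[1,0,0,0,0,0,0.97],[1,0,0,0,0,0,0.97],[1,0,0,0,0,0,0.97],[1,0,0,0,0,0,0.97]]]' >/dev/null
python3 -m pendant '[[[1,0,0,0,0,0,0.97],[1,0,0,0,0,0,0.97],[1,0,0,0,0,0,0.97],[1,0,0,0,0,0,0.97],[1,0,0,0,0,0,0.97]]]' >/dev/null
python3 -m pendant '[[[1,0.88,0.97,0,0,0,0],[1,0.88,0.97,0,0,0,0],[1,0.88,0.97,0,0,0,0],[1,0.88,0.97,0,0,0,0],[1,0.88,0.97,0,0,0,0]]]' >/dev/null
python3 -m pendant '[[[1,0.88,0.97,0,0,0,0],[1,0.88,0.97,0,0,0,0],[1,0.88,0.97,0,0,0,0],[1,0.88,0.97,0,0,0,0]]]' >/dev/null
python3 -m pendant '[[[1,0.88,0.97,0,0,0,0],[1,0.88,0.97,0,0,0,0],[1,0.88,0.97,0,0,0,0],[1,0.88,0.97,0,0,0,0],[1,0,0,0,0,0,0]]]' >/dev/null
python3 -m pendant '[[[1,0,0,0,0,0,0]]]' >/dev/null
python3 -c "
import h;h.go('fo')"
```

```text
tool_pos: [0.5029, -0.1975, 0.111]
wrist_force: [-1.3, 1.5, 7.4]
time: 34.6
tool_pos: [0.5026, -0.1975, 0.3197]
orientation: [0.0, -0.291, 0.957, -0.0]
wrist_force: [0.3, -0.2, -0.0]
gripper_width: 0.0855
grip_force: 0.0
1077 0.1432124108248944 (array([ 502.5, -198.3]), array([26.7, 26.2]), 34.6)
767 0.13511061060563337 (array([ 545.1, -169.7]), array([26.2, 23.9]), 43.5)
1673 0.15094714161490014 (array([ 586.9, -139.8]), array([27.7, 34.9]), 32.0)
fo t37.0 pos [456.6 226.1 318.1] ydir 54.07 tilt [ 0.0001 -0.0001] shift units [-0.02 -0.01  7.32] W 85.2 gf 0.0 F [ 0.4 -0.2  0.3]
```

Three bundles stand in place. Now the four bundle: 7.3 units down.

```bash
python3 -m pendant '[[[1,-0.02,0,0.91,0,0,0],[1,0,0,0.91,0,0,0],[1,0,0,0.91,0,0,0],[1,0,0,0.91,0,0,0]]]' 30 >/dev/null
python3 -m pendant '[[[1,0,0,0.91,0,0,0],[1,0,0,0.91,0,0,0],[1,0,0,0.91,0,0,0],[1,0,0,0.91,0,0,0]]]' | grep -E 'tool|wrist'
python3 -m pendant '[[[0,0,0,0,0,0,0],[0,0,0,0,0,0,0],[0,0,0,0,0,0,0],[0,0,0,0,0,0,0],[0,0,0,0,0,0,0]]]' 30 >/dev/null
python3 -m pendant '[[[0,0,0,0,0,0,0],[0,0,0,0,0,0,0],[0,0,0,0,0,0,0],[0,0,0,0,0,0,0],[0,0,0,0,0,0,0]]]' 30
python3 -c "
import h;h.go('fo')"
```

```text
tool_pos: [0.4576, 0.2241, 0.1355]
wrist_force: [-0.2, -0.1, -1.3]
time: 38.85
tool_pos: [0.4579, 0.2254, 0.137]
orientation: [0.001, 0.309, 0.951, 0.0]
wrist_force: [-0.4, -1.7, 6.7]
gripper_width: 0.0242
grip_force: 32.2
fo t38.9 pos [457.9 225.4 137. ] ydir 53.98 tilt [0.0018 0.0004] shift units [ 0.04 -0.02  0.08] W 24.2 gf 32.2 F [-0.4 -1.7  6.7]
```

```bash
python3 -m pendant '[[[0,0,0,-0.5,0,0,0],[0,0,0,-0.95,0,0,0],[0,0,0,-0.95,0,0,0],[0,0,0,-0.95,0,0,0]]]' | grep -E 'tool|wrist'
python3 -m pendant '[[[0,0,0,-0.95,0,0,0],[0,0,0,-0.95,0,0,0],[0,0,0,-0.95,0,0,0],[0,0,0,-0.95,0,0,0],[0,0,0,-0.6,0,0,0]]]' | grep -E 'width|wrist'
python3 -m pendant '[[[0,-0.71,-0.97,0,0,0,0],[0,-0.71,-0.97,0,0,0,0],[0,-0.71,-0.97,0,0,0,0],[0,-0.71,-0.97,0,0,0,0],[0,-0.71,-0.97,0,0,0,0]]]' >/dev/null
python3 -m pendant '[[[0,-0.71,-0.97,0,0,0,0],[0,-0.71,-0.97,0,0,0,0],[0,-0.71,-0.97,0,0,0,0],[0,-0.71,-0.97,0,0,0,0],[0,-0.71,-0.97,0,0,0,0]]]' >/dev/null
python3 -m pendant '[[[0,-0.71,-0.97,0,0,0,0],[0,-0.71,-0.97,0,0,0,0],[0,-0.71,-0.97,0,0,0,0],[0,-0.71,-0.97,0,0,0,0],[0,-0.71,-0.97,0,0,0,0]]]' >/dev/null
python3 -m pendant '[[[0,0,0,0,0,0,-0.97],[0,0,0,0,0,0,-0.97],[0,0,0,0,0,0,-0.97],[0,0,0,0,0,0,-0.97]]]' >/dev/null
python3 -m pendant '[[[0,0,0,0,0,0,-0.97],[0,0,0,0,0,0,-0.97],[0,0,0,0,0,0,-0.97],[0,0,0,0,0,0,-0.97],[0,0,0,0,0,0,-0.97]]]' >/dev/null
python3 -m pendant '[[[0,0,0,0,0,0,0],[0,0,0,0,0,0,0]]]' >/dev/null
python3 -c "
import h;h.go('c4')"
```

```text
tool_pos: [0.4573, 0.2254, 0.221]
wrist_force: [0.3, 0.8, -1.8]
wrist_force: [0.4, 0.3, -0.4]
gripper_width: 0.0244
c4 t42.4 pos [ 458.7 -225.4  329.8] ydir 123.60 tilt [ 0.0003 -0.0001] shift units [ 0.01 -0.06  1.19] W 24.4 gf 31.4 F [-0.1  0.5 -0.7]
```

```bash
python3 -m pendant '[[[0,0,-0.05,0.86,0,0,0],[0,0,0,0.86,0,0,0],[0,0,0,0.86,0,0,0],[0,0,0,0.86,0,0,0]]]' | grep -E 'tool|wrist' 
python3 -m pendant '[[[0,0,0,0.86,0,0,0],[0,0,0,0.86,0,0,0],[0,0,0,0.86,0,0,0],[0,0,0,0.86,0,0,0],[0,0,0,0.86,0,0,0]]]'  | grep -E 'tool|wrist'
python3 -m pendant '[[[0,0,0,0.05,0,0,0],[0,0,0,0.05,0,0,0],[0,0,0,0.05,0,0,0],[0,0,0,0,0,0,0],[0,0,0,0,0,0,0]]]'  | grep -E 'tool|wrist'
python3 -m pendant '[[[0,0,0,0.04,0,0,0],[0,0,0,0.04,0,0,0],[0,0,0,0,0,0,0],[0,0,0,0,0,0,0]]]' | grep -E 'tool|wrist'
python3 -m pendant '[[[0,0,0,0.04,0,0,0],[0,0,0,0,0,0,0]]]'| grep -E 'tool|wrist'
```

```text
tool_pos: [0.4594, -0.2265, 0.2429]
wrist_force: [-0.1, 0.4, -0.0]
tool_pos: [0.4595, -0.2265, 0.1354]
wrist_force: [0.7, 0.6, -0.1]
tool_pos: [0.4598, -0.2267, 0.1331]
wrist_force: [0.5, 0.1, -1.2]
tool_pos: [0.4594, -0.2265, 0.1303]
wrist_force: [-1.0, 1.4, -0.5]
tool_pos: [0.4593, -0.2264, 0.1291]
wrist_force: [-0.7, 1.1, 0.2]
```

```bash
python3 -m pendant '[[[0,0,0,0.03,0,0,0],[0,0,0,0,0,0,0]]]'| grep -E 'tool|wrist'
python3 -m pendant '[[[0,0,0,0,0,0,0],[0.5,0,0,0,0,0,0],[0.8,0,0,0,0,0,0],[1,0,0,0,0,0,0],[1,0,0,0,0,0,0]]]' >/dev/null
python3 -m pendant '[[[1,0,0,0,0,0,0],[1,0,0,-0.4,0,0,0],[1,0,0,-0.9,0,0,0],[1,0,0,-1,0,0,0],[1,0,0,-1,0,0,0]]]' >/dev/null
python3 -m pendant '[[[1,0,0,-1,0,0,0],[1,0,0,-1,0,0,0],[1,0,0,-1,0,0,0],[1,0,0,-1,0,0,0],[1,0,0,-1,0,0,0]]]' 
python3 -m pendant '[[[1,0,0,0,0,0,0],[1,0,0,0,0,0,0],[1,0,0,0,0,0,0],[1,0,0,0,0,0,0],[1,0,0,0,0,0,0]]]' >/dev/null
python3 - <<'E'
import h
from h import *
from bench import eyes
for n in('wrist','scene'):
    s=eyes.snapshot(n);cv2.imwrite(f'pics/{n}9.png',s['img']);P=cloud(s).reshape(-1,3);P=P[~np.isnan(P).any(1)]
    B=P[(abs(P[:,0]-.53)<.14)&(abs(P[:,1]+.18)<.12)&(P[:,2]>.1)&(P[:,2]<.18)]
    for c in clusters(B): t=np.percentile(c[:,2],90);k=c[c[:,2]>t-.004];print(n,len(c),t,rect(k[:,:2]))
E
```

```text
tool_pos: [0.4595, -0.2265, 0.1291]
wrist_force: [-1.3, 0.6, 5.5]
time: 46.05
tool_pos: [0.4592, -0.2264, 0.3379]
orientation: [0.0, -0.291, 0.957, -0.0]
wrist_force: [0.9, 0.1, 0.6]
gripper_width: 0.0851
grip_force: 0.0
wrist 1100 0.160230808525115 (array([ 459.6, -227.3]), array([24.6, 24. ]), 33.8)
wrist 1002 0.14303677525337866 (array([ 502.9, -198.4]), array([26.9, 26.3]), 34.2)
wrist 715 0.13509549628428055 (array([ 544.9, -169.9]), array([24. , 26.4]), 72.4)
wrist 1528 0.15088173730823148 (array([ 586.7, -139.5]), array([27.7, 35.3]), 33.0)
scene 306 0.16011380557038096 (array([ 461. , -226.9]), array([29. , 24.8]), 35.4)
scene 286 0.1432992563585655 (array([ 502.8, -197.7]), array([29.7, 26.3]), 29.4)
scene 106 0.135935878622443 (array([ 544. , -171.2]), array([25. , 23.2]), 44.0)
scene 619 0.15100343901135846 (array([ 586.9, -139.7]), array([28.4, 35.8]), 30.1)
```

View pics/scene9.png

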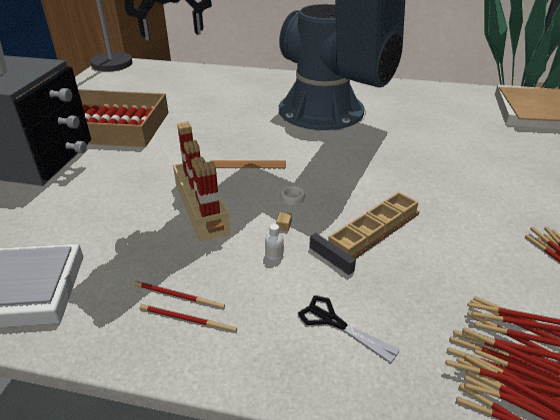

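The scene view shows all four bundles upright in the box, from the oblong at about (205,190) by the lug to the four bundle at (186,140). The rack is empty and the gripper is clear above. Handing in.

```bash
python3 -c "
from bench import job;print(job.sign_off())"
```

```text
the job is handed in; nothing more can be done
None
```

The job is handed in: all four bundles stand released and heads up in the box, in order from the lug end oblong, round, square, four, with the clock at about 47 s; the sign-off gave no verdict.

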